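# Dispense the slim battery

## Task

Two battery dispensers stand on the shelf: one holds a slim battery cell behind its gate, the other a fat cell. With your fingertips press down the paddle of the dispenser with the slim cell, so that its gate lifts and the cell rolls down to the catch end, then let the paddle come up again so that the gate is shut and the cell lies still. Touch neither cell, do not press the other dispenser's paddle, and leave everything else on the shelf where it is.

Things in the scene. Friction and masses are not known exactly. Their poses are not given: they have to be found in the camera images.
- disp_slim: clear acrylic battery dispenser with the slim cell, fixed, 217 x 66 x 102 mm. Origin: underside, below the lever pivot (92 mm up, between two black posts 102 mm high). +x runs from paddle to catch end, z up. White ramp falls 12 degrees to +x between clear walls 44 mm high, 54 mm apart: 25 mm high at the gate (x = 83 mm), 8 mm at the 26 mm high end wall (x = 167 mm). Beyond the gate is the catch end.
- disp_fat: the other dispenser, fixed, with the fat cell; identical in form, sizes and axes to disp_slim. The two may stand either way round, left or right.
- slim_cell: slim battery cell, 14.5 mm in diameter, 50 mm long, black with a brass-coloured end band, 23 g; origin at its middle, own y along its axis (across the ramp). It starts against the upstream side of the gate (dispenser x about 75 mm) and rolls by itself to the end wall (x about 159 mm) in under a second once the gate is up.
- fat_cell: fat battery cell, 26 mm in diameter, 50 mm long, otherwise the same look, 66 g; origin at its middle. It starts against the upstream side of the other dispenser's gate (x about 70 mm) and must stay there.
- lever_slim (a joint): lever of the dispenser with the slim cell: 0 = gate down (rest), grows as the paddle is pressed, stop at 0.36 rad (paddle 30 mm lower, gate edge 34 mm higher and 15 mm further along +x). A spring returns it; at the paddle centre 3 N starts it, 6 N holds it at the stop. At rest the gate is 5 mm above the ramp; 0.15 rad lets a slim cell out, 0.3 rad a fat one.
- lever_fat (a joint): lever of the dispenser with the fat cell: 0 = gate down (rest), grows as the paddle is pressed, stop at 0.36 rad (paddle 30 mm lower, gate edge 34 mm higher and 15 mm further along +x). A spring returns it; at the paddle centre 3 N starts it, 6 N holds it at the stop. At rest the gate is 5 mm above the ramp; 0.15 rad lets a slim cell out, 0.3 rad a fat one.
- paddle_slim (a point): top centre of the paddle (aluminium plate 40 x 46 x 6 mm, 46 across) on the lever of the dispenser with the slim cell. At rest level, 97 mm above the shelf, 85 mm from the pivot towards the dispenser's -x, free space below; axes as the dispenser, tilts with the lever. A 12 mm wide arm runs from it over the ramp to the gate, a fork with two 7 mm tines, 46 mm overall, 85 mm past the pivot.
- paddle_fat (a point): top centre of the paddle (aluminium plate 40 x 46 x 6 mm, 46 across) on the lever of the dispenser with the fat cell. At rest level, 97 mm above the shelf, 85 mm from the pivot towards the dispenser's -x, free space below; axes as the dispenser, tilts with the lever. A 12 mm wide arm runs from it over the ramp to the gate, a fork with two 7 mm tines, 46 mm overall, 85 mm past the pivot.
- short_remote: black remote 150 x 42 x 18 mm lying between the dispensers, origin under its centre. Bystander.
- long_remote: black remote 190 x 48 x 20 mm lying at the left, origin under its centre. Bystander.
- piggy_bank: orange ceramic piggy bank with a rubber stopper, about 122 x 80 x 99 mm, at the right, origin under its centre. Bystander.
- screwdriver: small screwdriver 130 mm long lying at the left, origin under its centre. Bystander.

How it is judged:
By the outcome, as a careful person would: the job done as asked, in the order asked, and still so for the second after the job is handed in, with the robot touching nothing.
It also fails if it takes over 30 s, if anything falls off the work surface, if the arm or the gripper's body presses on something with over 40 N, if the wrist force passes 120 N, or if a joint passes its speed limit or range.

## Robot

A 6-joint arm with a two-finger parallel gripper is mounted at the origin on the work surface. World frame = base frame: x ahead of the robot, y to its left, z up, the work surface at z = 0. Lengths are in m, angles in degrees, forces in N, time in s.
With the tool pointing down it reaches from about 0.4 to 0.825 m from the base axis. Payload 7 kg.
Tool frame: the origin (TCP) lies at the very end of the fingers, on their centre line; the grasp point (between the pads) lies 19 mm behind it (ctrl.tcp_to_grasp is the distance from the TCP to the grasp point, in m); z points along the fingers, x is the direction in which the jaws open and shut, and the axes are right-handed (so a half turn about z gives the same grasp; the last joint's range is limited). The gripper opens to 88 mm and grips with 3 to 60 N. Pads are 19 mm wide; open, the fingers measure 130 mm over their backs; the gripper's body (78 mm by 193 mm) begins 47 mm behind the grasp point.
Start: joints at [81.251, 20.546, 0.682, 0, -70.136, -16.507], TCP at [0.288, 0.61, 0.227] pointing down, gripper open.
Joint ranges: [-176.03, 176.03], [-82.01, 121.73], [-58.28, 71.71], [-173.87, 95.51], [-174.79, -0.11], [-173.66, 173.66]. Speed limits (degrees/s): [136.94, 136.94, 172.46, 180, 180, 180].

## Interface

Orientations are given as [roll, pitch, yaw] about the fixed x, y, z axes, in that order (R = Rz(yaw) Ry(pitch) Rx(roll)).
In Python, from plant import sensors, vision, ticket, ctrl gives the robot as it stands. The module is installed in compiled form; this text tells all that it offers.
- The arm moves only by the tool drive_tool, never from a script. Its argument "moves" is a list of rows, each a list of 6 numbers: the shift along the tool's x, y, z in units of 0.15 m (1.0 is 0.15 m), then the turn, a rotation vector about the tool's x, y, z in units of 60 degrees (1.0 is 60 degrees). In form: [[dx, dy, dz, rx, ry, rz], ...]. A call has 1 to 8 rows; each row is the pose to reach, as a shift and turn from the pose measured when the call began, along the tool's axes at that moment; what a row does not reach only later rows make up. A row lasts 1/10 s, in which the tool goes at most 50 mm and 8.59 degrees, less where a joint would pass 70% of its speed; a pose out of reach is approached as far as the arm can. A call with a number of a shift or a turn outside -1 to 1 is refused whole. A call with a gripper value outside its range is refused whole. "fingers" is the opening, from -1 (shut) to 1 (fully open), set as the call begins (left out, the last holds). The fingers move at their own pace and stop on an object; the grip force is fixed at half the most. Time passes only in rows, so rows that repeat a pose let the fingers close. It gives the time, the measured TCP pose, the force and the opening at its end, in the units of the state.
- sensors.get_obs(): the state, without advancing time (a new reading comes with each control period).
- vision.snapshot(name): name is "side" or "top"; returns a dict with "pixels" (420x560x3 uint8, red, green, blue), "fx", "fy", "cx", "cy" (pixels), "k1" (the pictures are not rectified: a ray, as slopes to the right and down, at radius r is drawn at 1 + k1 r^2 times it, then the intrinsics apply), "R" (3x3) and "t" (3): a world point X has camera coordinates R X + t. Camera axes: x right, y down, z forward; pixel columns grow to the right and rows downward; lengths in m; the calibration is good to about 2 mm. A picture is of the moment at which its call begins. There is no depth.
- ticket.close_job(): hands the job in, once; it reports no verdict.
The state is a dict: "clock": time; "joint_pos": joint angles; "qvel": joint speeds; "tau": joint torques, N m; "tool_pos": TCP position; "orientation": TCP orientation; "force": force on the tool from outside, world axes, zero at the start; "moment": the same for the moment, N m; "opening": finger opening in m.
Only numpy, scipy, OpenCV 4.12 (cv2) and the standard library are available. Lean on these libraries where they do the work, as an engineer would, in place of code of your own. Each camera call takes 0.05 s, during which the arm holds its last target.

## Working session

There is one attempt and no reset: what is moved stays moved. The work goes in short steps, Python scripts to look and compute and a tool call to move; the robot and the scene stay as the last step left them, time stands still between calls to the robot, and variables do not carry over. Pictures are saved under pics/ and viewed, and the job is handed in when it is done.

Besides the shell and the picture viewer there is one more tool, called after "Call:" in YAML: its name, and indented under it one key for each argument. drive_tool: Moves the arm, as the interface text tells. Shifts and turns lie within -1 to 1; 1 stands for 0.15 m of shift or 60 degrees of turn. Its arguments: {"type":"object","properties":{"moves":{"type":"array"},"fingers":{"type":"number"}},"required":["moves"]}

```bash
mkdir -p pics
python3 - <<'E'
from plant import sensors, vision
import cv2,numpy as np,pickle
o=sensors.get_obs();print(o)
for n in("side","top"):
    s=vision.snapshot(n);pickle.dump(s,open(n+".pkl","wb"))
    cv2.imwrite(f"pics/{n}0.png",s["pixels"][:,:,::-1])
    print(n,{k:s[k] for k in s if k!="pixels"}, -s["R"].T@s["t"])
E
```

```text
{'clock': 0.0, 'joint_pos': array([ 8.12513446e+01,  2.05896828e+01,  6.34890696e-01, -2.03412755e-02,
       -7.01345194e+01, -1.65071312e+01]), 'qvel': array([ 0.09333149, -0.00604821, -0.12627494,  0.04556918, -0.10448477,
       -0.09489098]), 'tau': array([ 1.88911377e-03, -5.82719994e+01,  2.93042582e+01,  6.99693426e+00,
        6.73938019e-03, -1.76447916e-04]), 'tool_pos': array([0.28780996, 0.61004233, 0.22565024]), 'orientation': array([-1.79992955e+02, -9.10642335e-02, -1.15262719e+02]), 'force': array([-0.70165399,  0.74905639, -0.12877967]), 'moment': array([-0.01605595,  0.01572015, -0.03472086]), 'opening': 0.08761074371346275}
side {'fx': 511.13952705557654, 'fy': 511.13952705557654, 'cx': 278.3353027270788, 'cy': 215.22961049322825, 'k1': -0.07766250514460668, 'R': array([[ 0.87635171, -0.48147523,  0.01375802],
       [-0.2715572 , -0.51745946, -0.81147544],
       [ 0.39782455,  0.7074018 , -0.58422455]]), 't': array([-0.47502618,  0.19166883,  1.32984426])} [-0.06070564 -1.07026672  0.93899764]
top {'fx': 445.77421938501925, 'fy': 445.77421938501925, 'cx': 277.88551839970256, 'cy': 201.73948109234652, 'k1': 0.011443186334090324, 'R': array([[-0.00333296, -0.99987107, -0.015708  ],
       [-0.99370764,  0.00507021, -0.11189022],
       [ 0.11195543,  0.01523623, -0.99359642]]), 't': array([-0.0126828 ,  0.52070965,  1.35903068])} [ 0.36524002 -0.03602778  1.40839111]
```

View pics/side0.png

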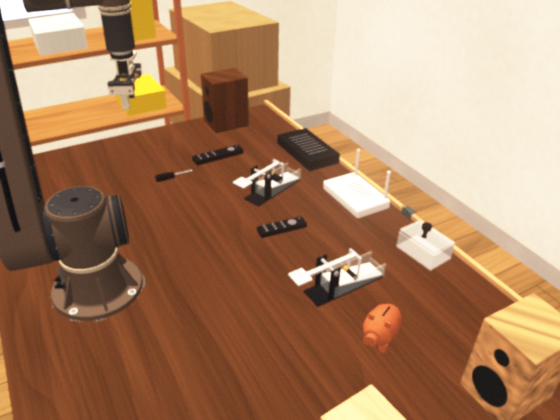

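View pics/top0.png

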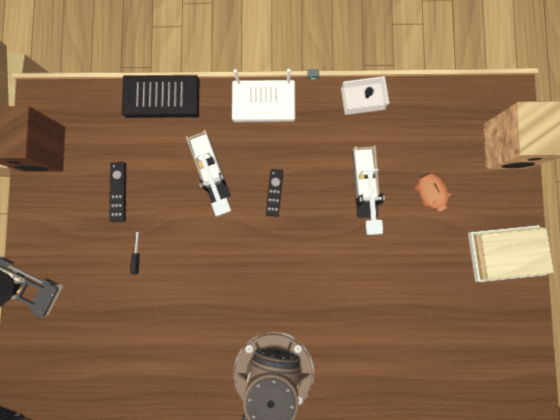

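Run:
```python
import cv2,numpy as np,pickle
t=pickle.load(open("top.pkl","rb"))["pixels"][:,:,::-1];s=pickle.load(open("side.pkl","rb"))["pixels"][:,:,::-1]
z=lambda im,x,y,w,h:cv2.resize(im[y:y+h,x:x+w],(400,400),interpolation=cv2.INTER_CUBIC)
a=np.hstack([z(t,160,125,100,100),z(t,320,140,100,100)]);cv2.imwrite("pics/ztop.png",a)
a=np.hstack([z(s,225,140,80,80),z(s,280,230,110,110)]);cv2.imwrite("pics/zside.png",a)
```

```text
(no output)
```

View pics/ztop.png

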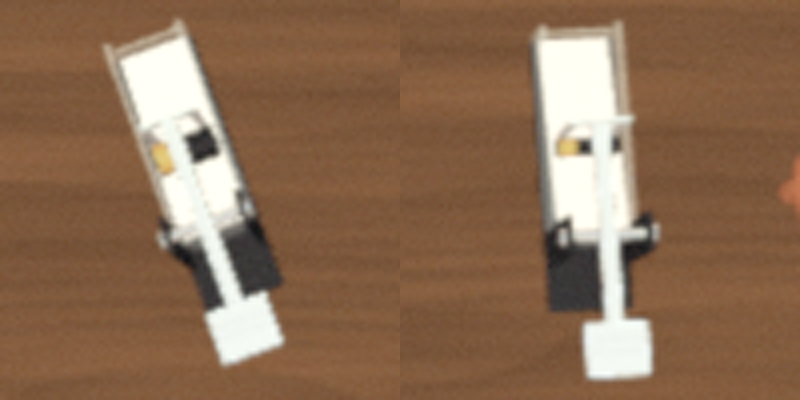

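View pics/zside.png

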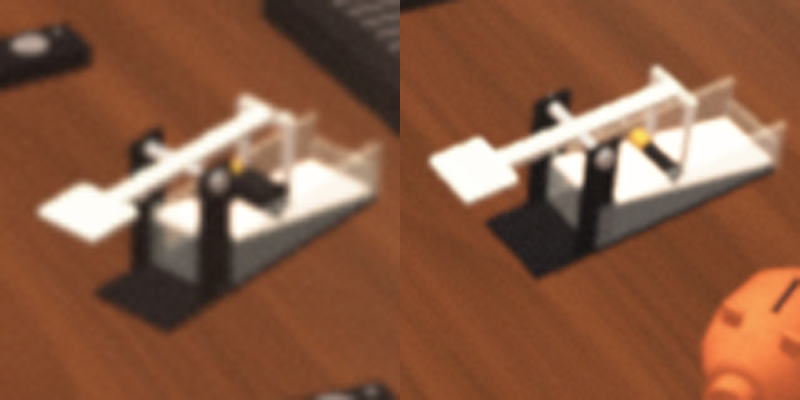

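```bash
cat > h.py <<'E'
import cv2,numpy as np,pickle
def und(s,uv):
    K=np.array([[s["fx"],0,s["cx"]],[0,s["fy"],s["cy"]],[0,0,1]]);uv=np.array(uv,float).reshape(-1,1,2)
    p=cv2.undistortPoints(uv,K,np.array([s["k1"],0,0,0,0.])).reshape(-1,2)
    return -s["R"].T@s["t"],np.c_[p,np.ones(len(p))]@s["R"]
def onz(s,uv,z):
    c,d=und(s,uv);return c+d*((z-c[2])/d[:,2])[:,None]
def two(s1,p1,s2,p2):
    a,d=und(s1,p1);b,e=und(s2,p2);d=d[0];e=e[0]
    k=np.linalg.lstsq(np.c_[d,-e],b-a,rcond=None)[0];P=a+k[0]*d;Q=b+k[1]*e
    return (P+Q)/2,np.linalg.norm(P-Q)
E
python3 - <<'E'
from h import *
t=pickle.load(open("top.pkl","rb"));s=pickle.load(open("side.pkl","rb"))
C={}
for n,im,boxes in(("top",t,[(210,198,25,20),(362,217,25,22)]),("side",s,[(230,172,22,20),(285,264,30,24)])):
    for i,(x,y,w,h) in enumerate(boxes):
        m=(im["pixels"][y:y+h,x:x+w].min(2)>165).astype(np.uint8)
        m=cv2.morphologyEx(m,cv2.MORPH_OPEN,np.ones((5,5)))
        c,_=cv2.findContours(m,0,2);c=max(c,key=cv2.contourArea)
        M=cv2.moments(m,True);p=(M["m10"]/M["m00"]+x,M["m01"]/M["m00"]+y);C[n,i]=p
        print(n,i,p,m.sum(),onz(im,p,.097),cv2.minAreaRect(c))
for i in(0,1):print(two(t,C["top",i],s,C["side",i]))
# axis of right: front edge/catch wall in top: midpoint of end posts, at z~.026.. and band/cell widths
pz=lambda x,y:(320+(x-400)/4,140+y/4)
a,b=onz(t,[pz(540,33),pz(620,28)],.052);print("posts",a,b,np.linalg.norm(a-b))
# black base front corners z=0
a,b=onz(t,[pz(549,310),pz(630,307)],0.002);print("base",a,b,np.linalg.norm(a-b))
# band widths along ramp
for z in[(556,138,578,138,556,155)]:
    pass
for n,bx in(("left",(190,150,30,25)),("right",(350,165,30,20))):
    x,y,w,h=bx;c=cv2.cvtColor(t["pixels"][y:y+h,x:x+w],cv2.COLOR_RGB2HSV)
    m=((c[...,0]>14)&(c[...,0]<32)&(c[...,1]>90)&(c[...,2]>140)).astype(np.uint8)
    cc,_=cv2.findContours(m,0,2);cc=max(cc,key=cv2.contourArea);print(n,cv2.minAreaRect(cc),m.sum())
E
```

```text
top 0 (220.65919282511211, 206.38565022421525) 223 [[0.50001636 0.15369473 0.097     ]] ((11.0, 8.5), (15.0, 16.0), 90.0)
top 1 (373.9274193548387, 226.2459677419355) 248 [[ 0.43928496 -0.297208    0.097     ]] ((12.0, 8.5), (17.0, 16.0), 90.0)
side 0 (243.04273504273505, 181.64102564102564) 117 [[0.50155714 0.15628041 0.097     ]] ((13.0, 10.0), (8.0, 14.0), 90.0)
side 1 (301.1992337164751, 275.5977011494253) 261 [[ 0.44105027 -0.29631519  0.097     ]] ((15.0, 12.0), (14.0, 20.0), 90.0)
(array([0.49998333, 0.15331736, 0.09907999]), np.float64(0.00039219718911279))
(array([ 0.43975286, -0.29724054,  0.0982045 ]), np.float64(0.0011909254178234054))
posts [ 0.68340702 -0.25441522  0.052     ] [ 0.68688078 -0.31613559  0.052     ] 0.06181804355621043
base [ 0.47242978 -0.26453216  0.002     ] [ 0.47451936 -0.32815947  0.002     ] 0.063661612425995
left ((10.05000114440918, 14.15000057220459), (6.640782833099365, 3.1622774600982666), 71.56504821777344) 25
right ((12.0, 11.5), (3.0, 4.0), 90.0) 20
```

The right dispenser (y≈-0.297) holds the slim cell: its band is about 4 px across in the top view, against about 8 px on the left. The paddle is at about (0.439, -0.297, 0.098), and both views agree to about 2 mm. Next I plan the transit.

```bash
cat >> h.py <<'E'
from scipy.spatial.transform import Rotation as Ro
def cmd(p,rpy,P,RPY):
    A=Ro.from_euler("xyz",rpy,degrees=True);B=Ro.from_euler("xyz",RPY,degrees=True)
    return np.round(np.r_[A.inv().apply(np.array(P)-p)/.15,(A.inv()*B).as_rotvec(degrees=True)/60],3)
E
python3 - <<'E'
from h import *
from plant import sensors
o=sensors.get_obs();p,r=o["tool_pos"],o["orientation"]
W=[(.37,.49),(.46,.365),(.5,.22),(.51,.08),(.5,-.06),(.475,-.19),(.439,-.297)]
for i,w in enumerate(W):
    P=np.r_[w,.22 if i<6 else .2];Y=[180,0,-115.26-151.8*(i+1)/7]
    print(cmd(p,r,P,Y));p,r=P,Y
E
```

```text
[ 0.49  -0.837  0.039 -0.    -0.001  0.361]
[ 0.13  -1.019 -0.     0.    -0.     0.361]
[ 0.104 -0.997 -0.    -0.    -0.     0.361]
[-0.072 -0.933 -0.     0.    -0.     0.361]
[-0.288 -0.89  -0.    -0.    -0.     0.361]
[-0.478 -0.742 -0.     0.    -0.     0.361]
[-0.548 -0.515  0.133  0.    -0.     0.361]
```

Call:
drive_tool:
  moves:
    - [0.25, -0.42, 0.02, 0, 0, 0.18]
    - [0.49, -0.84, 0.04, 0, 0, 0.36]
    - [0.49, -0.84, 0.04, 0, 0, 0.36]
    - [0.49, -0.84, 0.04, 0, 0, 0.36]
    - [0.49, -0.84, 0.04, 0, 0, 0.36]
  fingers: -1

```text
clock: 0.6
tool_pos: [0.3711, 0.4889, 0.2199]
orientation: [-180.0, -0.1, -136.9]
force: [0.2, 0.5, 0.4]
opening: 0.053
```

Call:
drive_tool:
  moves:
    - [0.13, -1, 0, 0, 0, 0.36]
    - [0.13, -1, 0, 0, 0, 0.36]
    - [0.13, -1, 0, 0, 0, 0.36]
    - [0.13, -1, 0, 0, 0, 0.36]
    - [0.13, -1, 0, 0, 0, 0.36]

```text
clock: 1.1
tool_pos: [0.4596, 0.366, 0.2199]
orientation: [-179.9, -0.1, -158.6]
force: [0.6, 0.8, 0.3]
opening: 0.0131
```

Call:
drive_tool:
  moves:
    - [0.1, -1, 0, 0, 0, 0.36]
    - [0.1, -1, 0, 0, 0, 0.36]
    - [0.1, -1, 0, 0, 0, 0.36]
    - [0.1, -1, 0, 0, 0, 0.36]
    - [0.1, -1, 0, 0, 0, 0.36]

```text
clock: 1.6
tool_pos: [0.5005, 0.2215, 0.2201]
orientation: [-180.0, -0.0, 179.9]
force: [-0.7, 0.4, 0.5]
opening: 0.0005
```

Call:
drive_tool:
  moves:
    - [-0.07, -0.93, 0, 0, 0, 0.36]
    - [-0.07, -0.93, 0, 0, 0, 0.36]
    - [-0.07, -0.93, 0, 0, 0, 0.36]
    - [-0.07, -0.93, 0, 0, 0, 0.36]
    - [-0.07, -0.93, 0, 0, 0, 0.36]

```text
clock: 2.1
tool_pos: [0.511, 0.0832, 0.2203]
orientation: [-180.0, 0.0, 158.4]
force: [-0.8, 1.1, -0.3]
opening: 0.0005
```

Call:
drive_tool:
  moves:
    - [-0.29, -0.89, 0, 0, 0, 0.36]
    - [-0.29, -0.89, 0, 0, 0, 0.36]
    - [-0.29, -0.89, 0, 0, 0, 0.36]
    - [-0.29, -0.89, 0, 0, 0, 0.36]
    - [-0.29, -0.89, 0, 0, 0, 0.36]

```text
clock: 2.6
tool_pos: [0.5029, -0.0557, 0.2202]
orientation: [-180.0, 0.0, 136.9]
force: [0.1, 0.5, -0.7]
opening: 0.0004
```

Call:
drive_tool:
  moves:
    - [-0.48, -0.75, 0, 0, 0, 0.36]
    - [-0.48, -0.75, 0, 0, 0, 0.36]
    - [-0.48, -0.75, 0, 0, 0, 0.36]
    - [-0.48, -0.75, 0, 0, 0, 0.36]
    - [-0.48, -0.75, 0, 0, 0, 0.36]

```text
clock: 3.1
tool_pos: [0.4794, -0.1859, 0.2201]
orientation: [-180.0, 0.0, 115.4]
force: [-0.3, -0.4, 0.3]
opening: 0.0006
```

Run:
```python
from h import *
from plant import sensors
o=sensors.get_obs();p,r=o["tool_pos"],o["orientation"];print(p,r)
print(cmd(p,r,[.437,-.297,.14],[180,0,93]))
```

```text
[ 0.47944652 -0.18591083  0.2201073 ] [-1.79993136e+02  6.60645105e-03  1.15439859e+02]
[-0.547 -0.574  0.534 -0.     0.     0.374]
```

Call:
drive_tool:
  moves:
    - [-0.55, -0.57, 0.2, 0, 0, 0.37]
    - [-0.55, -0.57, 0.2, 0, 0, 0.37]
    - [-0.55, -0.57, 0.2, 0, 0, 0.37]
    - [-0.55, -0.57, 0.4, 0, 0, 0.37]
    - [-0.55, -0.57, 0.53, 0, 0, 0.37]
    - [-0.55, -0.57, 0.53, 0, 0, 0.37]

```text
clock: 3.7
tool_pos: [0.4372, -0.2949, 0.1381]
orientation: [-179.7, -0.1, 93.4]
force: [-0.1, 0.9, 1.1]
opening: 0.0006
```

Run:
```python
from h import *
from plant import sensors,vision
o=sensors.get_obs();p,r=o["tool_pos"],o["orientation"];print(p,r,o["force"])
print(cmd(p,r,[.437,-.297,.098],[180,0,93]))
t=vision.snapshot("top")["pixels"];s=vision.snapshot("side")["pixels"]
z=lambda im,x,y,w,h:cv2.resize(im[y:y+h,x:x+w],(400,400),interpolation=cv2.INTER_CUBIC)
cv2.imwrite("pics/a.png",np.hstack([z(t,310,140,120,120),z(s,260,190,140,140)])[:,:,::-1])
```

```text
[ 0.43717142 -0.29494404  0.13807607] [-1.79749816e+02 -1.08998910e-01  9.34208772e+01] [-0.08279858  0.91882678  1.05367295]
[-0.014 -0.001  0.267 -0.004 -0.002  0.007]
```

View pics/a.png

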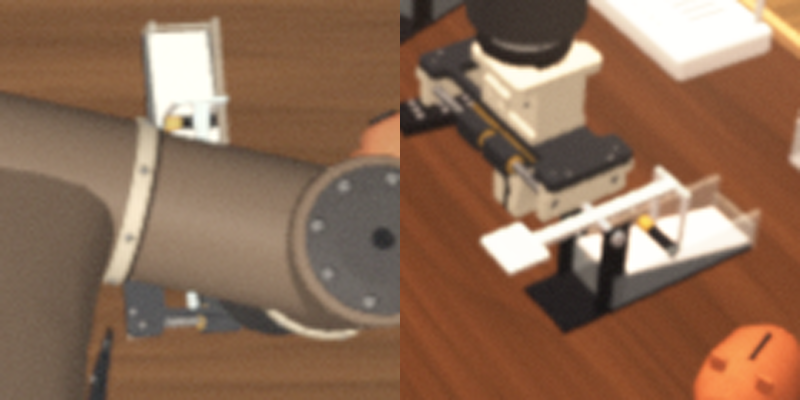

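Call:
drive_tool:
  moves:
    - [-0.01, 0, 0.1, 0, 0, 0]
    - [-0.01, 0, 0.2, 0, 0, 0]
    - [-0.01, 0, 0.26, 0, 0, 0]
    - [-0.01, 0, 0.31, 0, 0, 0]
    - [-0.01, 0, 0.36, 0, 0, 0]

```text
clock: 4.3
tool_pos: [0.44, -0.2973, 0.0877]
orientation: [179.9, 0.1, 93.5]
force: [-0.0, 2.5, 4.2]
opening: 0.0005
```

Call:
drive_tool:
  moves:
    - [0, 0, 0.03, 0, 0, 0]
    - [0, 0, 0.05, 0, 0, 0]
    - [0, 0, 0.07, 0, 0, 0]
    - [0, 0, 0.07, 0, 0, 0]
    - [0, 0, 0.07, 0, 0, 0]
    - [0, 0, 0.07, 0, 0, 0]
    - [0, 0, 0.07, 0, 0, 0]
    - [0, 0, 0.07, 0, 0, 0]

```text
clock: 5.1
tool_pos: [0.441, -0.2974, 0.078]
orientation: [179.8, 0.1, 93.5]
force: [0.6, 3.8, 5.5]
opening: 0.0002
```

Run:
```python
from h import *
from plant import sensors,vision
o=sensors.get_obs();p,r=o["tool_pos"],o["orientation"];print(p,r,o["force"])
t=vision.snapshot("top")["pixels"];s=vision.snapshot("side")["pixels"]
z=lambda im,x,y,w,h:cv2.resize(im[y:y+h,x:x+w],(400,400),interpolation=cv2.INTER_CUBIC)
cv2.imwrite("pics/b.png",np.hstack([z(t,310,140,120,120),z(s,260,210,140,140)])[:,:,::-1])
```

```text
[ 0.44103628 -0.29741906  0.07800274] [1.79809873e+02 9.15692317e-02 9.35145327e+01] [0.55917693 3.84634893 5.51975113]
```

View pics/b.png

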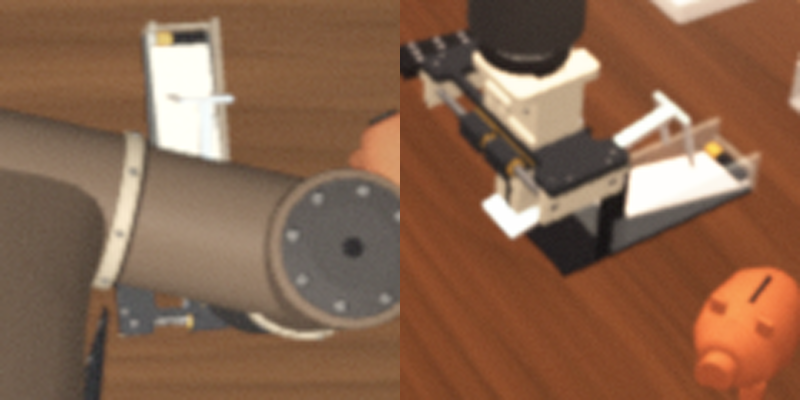

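The gate is lifted and the slim cell lies at the end wall (top crop, around (180,37)). I release it gently, straight up.

Call:
drive_tool:
  moves:
    - [0, 0, -0.04, 0, 0, 0]
    - [0, 0, -0.08, 0, 0, 0]
    - [0, 0, -0.12, 0, 0, 0]
    - [0, 0, -0.18, 0, 0, 0]
    - [0, 0, -0.35, 0, 0, 0]
    - [0, 0, -0.6, 0, 0, 0]
    - [0, 0, -0.8, 0, 0, 0]
    - [0, 0, -0.8, 0, 0, 0]

```text
clock: 6.0
tool_pos: [0.4435, -0.2985, 0.2033]
orientation: [179.3, 0.3, 93.6]
force: [-0.6, -0.4, -0.9]
opening: 0.0009
```

Call:
drive_tool:
  moves:
    - [-0.3, 0, -0.2, 0, 0, 0]
    - [-0.6, 0, -0.2, 0, 0, 0]
    - [0.9, 0, -0.2, 0, 0, 0]
    - [0.9, 0, -0.2, 0, 0, 0]
    - [0.9, 0, -0.2, 0, 0, 0]
    - [0.9, 0, -0.2, 0, 0, 0]
    - [0.9, 0, -0.2, 0, 0, 0]
    - [0.9, 0, -0.2, 0, 0, 0]

```text
clock: 6.8
tool_pos: [0.4348, -0.1614, 0.233]
orientation: [179.2, 0.3, 93.7]
force: [0.8, 0.1, 0.2]
opening: 0.0008
```

Run:
```python
from h import *
from plant import sensors,vision
o=sensors.get_obs();print(o["tool_pos"],o["force"],o["clock"])
t=vision.snapshot("top")["pixels"];s=vision.snapshot("side")["pixels"]
z=lambda im,x,y,w,h:cv2.resize(im[y:y+h,x:x+w],(400,400),interpolation=cv2.INTER_CUBIC)
cv2.imwrite("pics/c.png",np.hstack([z(t,310,140,120,120),z(s,260,210,140,140)])[:,:,::-1])
cv2.imwrite("pics/cfull.png",s[:,:,::-1])
```

```text
[ 0.43483781 -0.16136847  0.23300756] [0.79163817 0.14903738 0.24609229] 6.8
```

View pics/c.png

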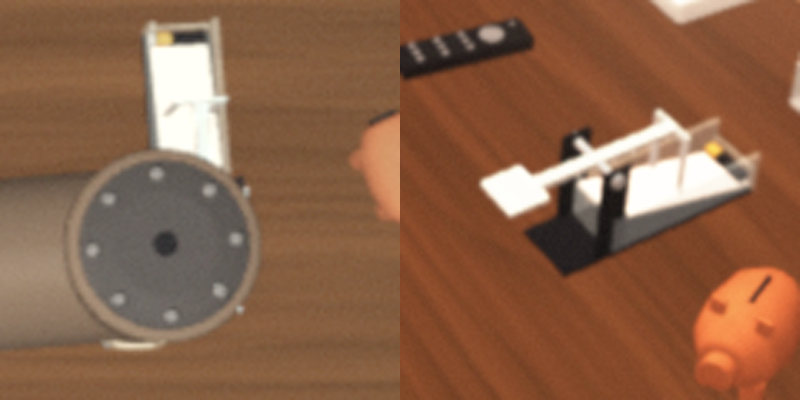

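View pics/cfull.png

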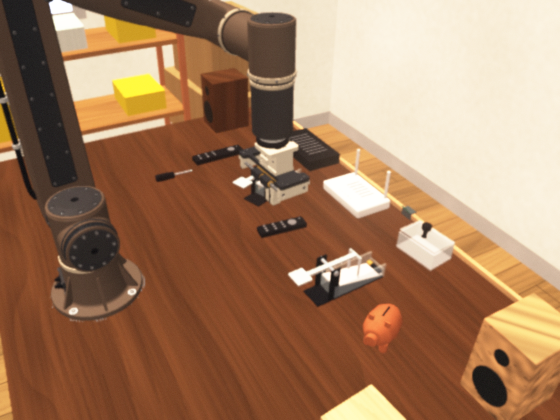

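The paddle is back at its rest pixels, around (301,276) in the side view. The gate is down, and the cell is at the end wall, around (371,263). Nothing else has moved.

```bash
python3 -c "
from plant import ticket;print(ticket.close_job())"
```

```text
the job is handed in; nothing more can be done
None
```

The slim cell is out, and I handed the job in at about 7 s. It was in the right-hand dispenser, which I told by its roughly 4 px width in the top view against about 8 px for the fat cell. I pressed that paddle with closed fingertips to a tool height of 78 mm, with a vertical force of about 5.5 N. The cell rolled to the end wall, and I then released the paddle straight up and moved clear.

**Last checks:** The final pictures show the paddle back at its rest position, the gate down and the cell at the end wall. It sits in the same place as in the picture taken while the paddle was pressed. The bystanders in view look unmoved, and the force reading is about zero.

**Disagreements and gaps:**
- **Wrong signs in the retreat:** I mistyped the first two rows of the retreat move, so the arm jogged briefly towards the piggy bank's side before going the right way. That was at 0.2 m or more above the shelf, and the piggy bank looks unmoved in the pictures.
- **Press depth:** The paddle went about 19–20 mm down, less than the 25 mm I aimed for, but still well past the 13 mm or so a slim cell needs.
- **Left dispenser:** In the last side view the gripper partly hid the left dispenser. I did not go near its paddle, but I could not check its cell in that picture.

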